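Widen the pan-lid rack by one hole

TASK

Of the two small telescoping racks on the worktop, widen the pan-lid rack, the one with the bent wire hoops: press in the sprung button on the near side of its sliding sleeve, slide the sleeve one hole away from the fixed hoop, and let go so that the button pops fully out in that next hole. Leave the sleeve of the other rack, with the solid plates, where it is.

Things in the scene. Friction and masses are not known exactly. Their poses are not given: they have to be found in the camera images.
- lid_rack: Fixed pan-lid rack: square aluminium tube 200 long, 26 deep, 34 high, axis 55 up; wire hoop (88 wide, top at 118) fixed at its -y end, another on the grey sliding sleeve. Origin: on the worktop under mid-tube. y: along the tube from fixed hoop to free end; x: from the near (button) side to the far; z up. Holes 22 across, joined by a slot, in the near wall at y = -30, 10, 50.
- lid_grip (a point): Centre of the lid rack's sleeve on the tube axis, 55 up, moving with it; axes as the rack's. Sleeve 52 long (y), 36 deep (x), 44 high; its hoop stands 45 to -y. Round button, 18 across, mid near (-x) face: flat face at x = -30 when out, -20 pressed. Can be pinched from above, one finger on the button, one on the far face (48 wide, 38 when pressed), carried along y while pinched, then let go.
- lid_sleeve (a joint): Lid rack's sleeve along the rack's +y, m: 0 at the start in the first hole (narrowest), 0.040 next hole, 0.080 last. About 6 mm play either way when locked; about 1 N friction when unlocked. Let go within 6 mm of a hole's value, the button pops out into it; elsewhere it stays in until the sleeve reaches a hole.
- lid_button (a joint): Travel of the lid rack's button, m: 0 fully out (locked in a hole), 0.010 fully pressed in; free to slide beyond about 0.006. Spring 2.4 N at 0 to 6.4 N fully pressed.
- board_rack: The other rack, fixed to the worktop: same tube, sleeve and button, but with flat solid plates (88 wide, top at 108) in place of the wire hoops. Origin and axes as for the lid rack. The two racks stand side by side and may change places.
- board_sleeve (a joint): Slide of the other rack's sleeve, m; 0 at the start, to be left there.

How it is judged:
On the way:
1. the lid rack's button is pressed in (value of joint lid_button above 0.004 m), for 0.1 s.
At the end, for the whole second after the job is handed in: The lid rack's sleeve stands in the next hole (0.040 m, within 9 mm) with its button popped out (less than 2 mm in), and the other rack's sleeve is still in its first hole (within 12 mm) (value of joint lid_sleeve between 0.031 and 0.049 m and value of joint lid_button below 0.002 m and value of joint board_sleeve below 0.012 m); the robot touches nothing.
It fails at once if the other rack's sleeve is moved out of its hole (by more than 15 mm) (value of joint board_sleeve above 0.015 m).
It also fails if it takes over 32 s, if anything falls off the work surface, if the arm or the gripper's body presses on something with over 40 N, if the wrist force passes 120 N, or if a joint passes its speed limit or range.

ROBOT

A 6-joint arm with a two-finger parallel gripper is mounted at the origin on a cart in front of the work surface, level with it; the furniture and walls round the work are solid. World frame = base frame: x ahead of the robot, y to its left, z up, the work surface at z = 0. Lengths are in m, angles in rad, forces in N, time in s.
With the tool pointing down it reaches from about 0.3 to 0.85 m from the base axis. Payload 5.4 kg.
Tool frame: the origin (TCP) lies on the centre line of the jaws, within the pads' length; the fingertips stand 17 mm ahead of it and the grasp point (between the pads) lies 2 mm behind it; z points along the fingers, y is the line along which they close (so a half turn about z gives the same grasp; the last joint's range is limited). The gripper opens to 85 mm and grips with 20 to 120 N. Pads are 22 mm wide; open, the fingers measure 114 mm over their backs; the gripper's body (76 mm by 85 mm) begins 54 mm behind the grasp point. The pads swing forward as they close: fully open they stand 13 mm farther back than shut.
Start: joints at [-1.491, 0.158, 1.597, -0, 1.386, -0.21], TCP at [0.164, -0.551, 0.248] pointing down, gripper open.
Joint ranges: [-2.91, 2.91], [-0.94, 2.29], [0.18, 2.7], [-1.29, 4.43], [0.17, 2.64], [-3, 3]. Speed limits (rad/s): [2.57, 2.57, 3.14, 3.14, 3.14, 3.14].

INTERFACE

Orientations are given as a 3x3 rotation matrix whose columns are the frame's x, y, z axes.
In Python, from cell import ctrl, eyes, monitor, job gives the robot as it stands (ctrl), with the cameras (eyes), the readings (monitor) and the job (job).
- The arm moves only by the tool shift_gripper, called in YAML: its name, and indented under it one key for each argument. Schema: {"type":"object","properties":{"deltas":{"type":"array","items":{"type":"number"},"minItems":5,"maxItems":40},"squeeze":{"type":"number"},"only":{"type":"string"},"quiet":{"type":"boolean"},"lines":{"type":"string"}},"required":["deltas"],"additionalProperties":false}. deltas is one flat list of numbers that holds 1 to 8 rows one after another, with no inner brackets; each row has 5 numbers: the finger opening in m, then dx, dy, dz in a scale on which 1.0 is 600 mm, then a turn about the tool's z in shares of pi rad (1.0 is pi rad); each row is the pose to reach, as a shift and turn from the pose commanded when the call began, along the tool's axes at that moment; what a row does not reach only later rows make up. A row lasts 1/8 s, in which the tool goes at most 0.0625 m and 0.188 rad, less where a joint would pass 70% of its speed; a pose out of reach is approached as far as the arm can. The fingers move at their own pace and stop on an object; squeeze is the grip in N (left out, the last holds). Time passes only in rows, so rows that do not move let the fingers close. The tool returns the time, the measured TCP pose, the force, the opening and the grip force at its end. only (a regular expression) keeps the lines of the reply that match it, lines (a string "A,B") keeps lines A to B, and quiet returns only ok. No shift or turn number may pass 1 either way. Input that does not fit is refused with a message, and nothing moves.
- monitor.state(): the state, without advancing time (a new reading comes with each control period).
- eyes.capture(name): name is "scene" or "top" or "wrist"; returns (picture, depth): 480x640x3 uint8, red, green, blue; 480x640 float32, m along the optical axis (not along the pixel's ray), 0 where there is no reading.
- eyes.camera_model(name): a dict with "mtx" (3x3 intrinsics, pixels), "dist_coeffs" ([k1, k2, p1, p2, k3] as OpenCV has them; the pictures are not rectified), "R" (3x3) and "t" (3): a world point X has camera coordinates R X + t. Camera axes: x right, y down, z forward; pixel columns grow to the right and rows downward; lengths in m; the calibration is good to about 2 mm. A picture is of the moment at which its call begins: read the wrist's pose just before it. camera_model takes no time and is no camera call; for the wrist camera it gives the pose at the moment of the call.
- job.job_done(): hands the job in; it is judged then, once.
The state is a dict: "clock": time; "joint_positions": joint angles; "joint_velocities": joint speeds; "joint_efforts": joint torques, N m; "tcp_pos": TCP position; "tcp_rot": TCP orientation; "force": force on the tool from outside, world axes, zero at the start; "moment": the same for the moment, N m; "opening": finger opening in m; "gripper_force": force on a finger pad.
Only numpy, scipy, OpenCV 4.12 (cv2) and the standard library are available. Lean on these libraries where they do the work, as an engineer would, in place of code of your own. Each camera call takes 0.05 s, during which the arm holds its last target. There are 200 camera calls.

## Working session

There is one attempt and no reset: what is moved stays moved. The work goes in short steps, Python scripts to look and compute and a tool call to move; the robot and the scene stay as the last step left them, time stands still between calls to the robot, and variables do not carry over. Pictures are saved under pics/ and viewed, at most 10 in all, crops included, and the job is handed in when it is done.

```bash
mkdir -p pics; ls; python3 - <<'E'
from cell import ctrl, eyes, monitor, job
import cv2,numpy as np
for n in("scene","top"):
    p,d=eyes.capture(n); cv2.imwrite(f"pics/{n}0.png",p[:,:,::-1]); np.save(f"pics/{n}0.npy",d)
    m=eyes.camera_model(n); print(n,m)
s=monitor.state(); print(s["clock"],s["tcp_pos"],s["tcp_rot"],s["opening"])
E
```

```text
cell.py
pics
scene {'mtx': array([[517.87898856,   0.        , 312.43732198],
       [  0.        , 517.87898856, 238.36311594],
       [  0.        ,   0.        ,   1.        ]]), 'dist_coeffs': array([0.01958354, 0.        , 0.        , 0.        , 0.        ]), 'R': array([[-0.67799624, -0.73467354, -0.02399773],
       [-0.40113827,  0.39715462, -0.82544309],
       [ 0.615962  , -0.5500209 , -0.56397502]]), 't': array([0.31757354, 0.25623964, 0.64656147])}
top {'mtx': array([[464.89786373,   0.        , 322.24575602],
       [  0.        , 464.89786373, 240.92022972],
       [  0.        ,   0.        ,   1.        ]]), 'dist_coeffs': array([-0.05092135,  0.        ,  0.        ,  0.        ,  0.        ]), 'R': array([[ 0.00848927, -0.9999624 ,  0.00176728],
       [-0.99680541, -0.0086028 , -0.07940382],
       [ 0.07941604, -0.00108756, -0.99684096]]), 't': array([-0.01524208,  0.47050955,  0.86293523])}
0.1 [ 0.16423986 -0.5505047   0.24740177] [[ 9.58303193e-01  2.85753331e-01 -1.53024843e-04]
 [ 2.85753161e-01 -9.58301699e-01  1.72789186e-03]
 [ 3.47106888e-04 -1.69957162e-03 -9.99998495e-01]] 0.08506075733134623
```

View pics/top0.png

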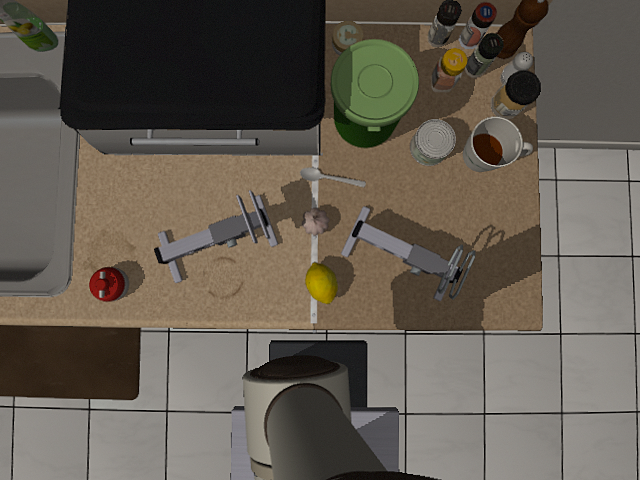

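View pics/scene0.png

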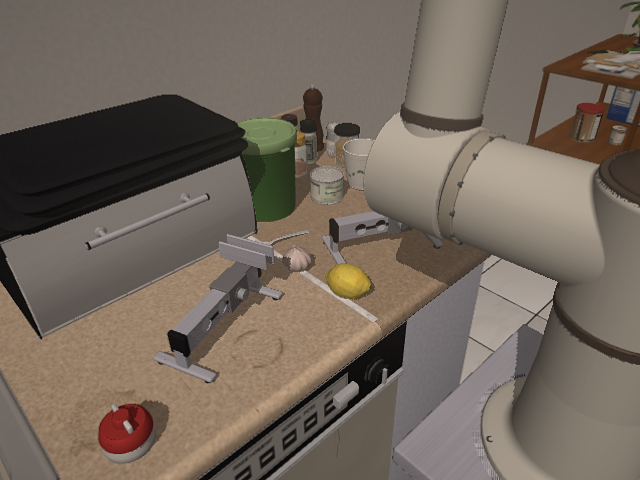

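The top view shows the plate rack at left (about 165,255 to 265,215). The wire-hoop lid rack is at right, with its free end near (355,230), its hoops near (455,275) and its button near (415,270). Next I'll enlarge the lid rack.

```bash
python3 - <<'E'
import cv2
p=cv2.imread("pics/top0.png")[195:310,335:490]
cv2.imwrite("pics/crop1.png",cv2.resize(p,None,fx=5,fy=5,interpolation=cv2.INTER_CUBIC))
E
```

```text
(no output)
```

View pics/crop1.png

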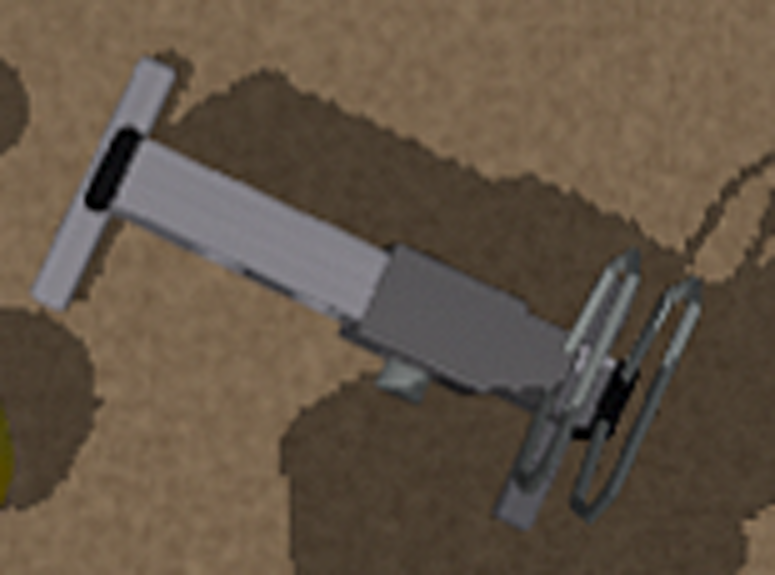

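The crop shows the tube top running from the free end (about 128,175) to the sleeve's free edge, whose corners are at (395,245) and (360,320). The button is at (405,378). I'll back-project these points.

```bash
cat > h.py <<'E'
import cv2,numpy as np
def bp(m,uv,z):
    q=cv2.undistortPoints(np.array(uv,float).reshape(-1,1,2),m["mtx"],m["dist_coeffs"]).reshape(-1,2)
    d=np.c_[q,np.ones(len(q))]@m["R"]; c=-m["R"].T@m["t"]
    return c+d*((z-c[2])/d[:,2])[:,None]
E
python3 - <<'E'
from cell import ctrl, eyes, monitor, job
from h import *
m=eyes.camera_model("top")
f=lambda a:np.array(a)/5+[334.6,194.6]
t=bp(m,f([(147,138),(390,248),(112,212),(355,320)]),.072)
s=bp(m,f([(395,245),(360,320)]),.077)
b=bp(m,f([(405,380)]),.055)
D=np.load("pics/top0.npy")
print(t,s,b)
print(np.linalg.norm(t[0]-t[2]),np.linalg.norm(s[0]-s[1]))
y=(t[0]-t[1])+(t[2]-t[3]); y/=np.linalg.norm(y); x=np.array([y[1],-y[0],0])
yaw=np.arctan2(y[1],y[0]);print("y",y,"x",x,np.degrees(yaw))
g=s.mean(0)-.030*0-.026*y; print("grip from sleeve edge",g, "button x,y rel",(b-g)@x,(b-g)@y)
e=(t[0]+t[2])/2; print("grip from tube end",e-.130*y, e-.127*y)
for u,v in [(375,230),(415,255),(425,260)]: print(D[v,u])
# depth cloud: points with z .074-.08
vv,uu=np.mgrid[195:310,335:490]; dd=D[195:310,335:490].ravel()
uv=np.c_[uu.ravel(),vv.ravel()].astype(float)
q=cv2.undistortPoints(uv.reshape(-1,1,2),m["mtx"],m["dist_coeffs"]).reshape(-1,2)
P=(np.c_[q,np.ones(len(q))]*dd[:,None]-m["t"])@m["R"]
for lo,hi in((.067,.0745),(.0745,.084)):
    k=(P[:,2]>lo)&(P[:,2]<hi); r=P[k]-g; 
    print(lo,k.sum(),"along",np.percentile(r@y,[1,5,50,95,99]),"across",np.percentile(r@x,[1,5,50,95,99]),np.median(P[k,2]))
E
```

```text
[[ 0.50060683 -0.08554148  0.072     ]
 [ 0.46189861 -0.17244238  0.072     ]
 [ 0.47392665 -0.07307649  0.072     ]
 [ 0.43609496 -0.15976621  0.072     ]] [[ 0.46260979 -0.17324894  0.077     ]
 [ 0.43589398 -0.16063613  0.077     ]] [[ 0.41519461 -0.18094531  0.055     ]]
0.029448401255608977 0.029543480925570152
y [0.40344524 0.91500379 0.        ] x [ 0.91500379 -0.40344524  0.        ] 66.20626532011498
grip from sleeve edge [ 0.43876231 -0.19073263  0.077     ] button x,y rel [-0.02551318] [-0.00055284]
grip from tube end [ 0.43481886 -0.19825947  0.072     ] [ 0.4360292  -0.19551446  0.072     ]
0.8281744
0.8229756
0.82185704
0.067 1103 along [-0.07118938 -0.0643892   0.0649043   0.12554669  0.13118144] across [-0.01870186 -0.01289817 -0.00015496  0.01240547  0.01448727] 0.07169187144259723
0.0745 882 along [-0.06987444 -0.0676167  -0.01505969  0.0231122   0.12547423] across [-0.03388437 -0.02031266 -0.00160868  0.01718292  0.03032692] 0.0767093459669731
```

The lid grip is at about (0.437, -0.191), with rack y at a yaw of 66.2°. I'll move above it and aim 4 mm toward +y, so the gripper body stays clear of the sleeve's hoop.

The manual's scale: shifts go in shares of 600 mm and turns go in shares of pi rad. Converting my numbers, 0.366 m / 0.6 = 0.61, -0.27 m / 0.6 = -0.45, -0.866 rad / 3.1416 = -0.2757.

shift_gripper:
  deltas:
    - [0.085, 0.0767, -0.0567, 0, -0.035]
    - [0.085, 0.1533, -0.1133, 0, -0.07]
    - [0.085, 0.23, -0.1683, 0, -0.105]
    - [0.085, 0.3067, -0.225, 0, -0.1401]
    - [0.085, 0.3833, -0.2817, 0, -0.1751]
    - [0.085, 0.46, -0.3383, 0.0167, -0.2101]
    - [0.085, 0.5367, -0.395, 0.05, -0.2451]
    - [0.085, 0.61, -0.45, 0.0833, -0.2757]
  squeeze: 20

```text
refused: deltas[0]: [0.085, 0.0767, -0.0567, 0, -0.035] is not of type 'number' (schema: type "number"). Nothing was moved.
```

Refused on format, not on reach. It needs one flat list, 5 numbers to a row, no inner brackets.

shift_gripper:
  deltas: [0.085, 0.0767, -0.0567, 0, -0.035, 0.085, 0.1533, -0.1133, 0, -0.07, 0.085, 0.23, -0.1683, 0, -0.105, 0.085, 0.3067, -0.225, 0, -0.1401, 0.085, 0.3833, -0.2817, 0, -0.1751, 0.085, 0.46, -0.3383, 0.0167, -0.2101, 0.085, 0.5367, -0.395, 0.05, -0.2451, 0.085, 0.61, -0.45, 0.0833, -0.2757]
  squeeze: 20

```text
clock: 1.1
tcp_pos: [0.4387, -0.1859, 0.1977]
tcp_rot: [[0.4, 0.916, 0.0], [0.916, -0.4, -0.0], [-0.0, 0.0, -1.0]]
force: [1.0, -1.1, -0.1]
opening: 0.0853
gripper_force: 0.0
```

```bash
cat > off.py <<'E'
from cell import ctrl, eyes, monitor, job
from h import *
s=monitor.state(); R=np.array(s["tcp_rot"]); T=np.array([.4377,-.187,.060])
print(s["clock"],s["tcp_pos"],"tool delta",R.T@(T-s["tcp_pos"]))
yw=np.radians(66.2); X=np.array([np.sin(yw),-np.cos(yw),0])
print("turn needed",np.arctan2(-R[:,0]@X,R[:,1]@X),s["force"],s["joint_positions"])
E
python3 off.py
```

```text
1.1 [ 0.43868345 -0.18592166  0.19770134] tool delta [-0.00137035 -0.00053006  0.13770123]
turn needed 0.003737999476807395 [ 1.0250605  -1.09074455 -0.09627298] [-6.55268796e-01 -5.60542901e-02  1.92275119e+00  2.62651621e-05
  1.27445129e+00 -2.43626116e-01]
```

shift_gripper:
  deltas: [0.085, -0.0017, -0.0008, 0, 0, 0.085, -0.0017, -0.0008, 0, 0]
  quiet: true

```text
ok
```

```bash
python3 - <<'E'
from cell import ctrl, eyes, monitor, job
from h import *
m=eyes.camera_model("wrist"); p,d=eyes.capture("wrist"); p=np.ascontiguousarray(p[:,:,::-1])
yw=np.radians(66.2); Y=np.array([np.cos(yw),np.sin(yw),0]);X=np.array([np.sin(yw),-np.cos(yw),0]);g=np.array([.437,-.191,0])
def dr(pts,c):
    u=cv2.projectPoints(np.array([g+X*a+Y*b+[0,0,z] for a,b,z in pts]),cv2.Rodrigues(m["R"])[0],m["t"],m["mtx"],m["dist_coeffs"])[0]
    cv2.polylines(p,[np.round(u).astype(int)],True,c,1)
dr([(-.018,-.026,.077),(.018,-.026,.077),(.018,.026,.077),(-.018,.026,.077)],(0,0,255))
dr([(-.03,-.009,.055),(-.03,.009,.055),(-.018,.009,.055),(-.018,-.009,.055)],(0,255,0))
dr([(-.013,.026,.072),(.013,.026,.072),(.013,.13,.072),(-.013,.13,.072)],(255,0,0))
cv2.imwrite("pics/w1.png",p)
E
python3 off.py
```

```text
1.4 [ 0.43682976 -0.18919178  0.19862004] tool delta [ 0.00243309 -0.00015838  0.13861865]
turn needed -0.00075098401109738 [ 0.21685359 -0.09452993  0.4043322 ] [-6.63064840e-01 -5.82335978e-02  1.92292831e+00 -4.33874921e-04
  1.27628469e+00 -2.46799815e-01]
```

View pics/w1.png

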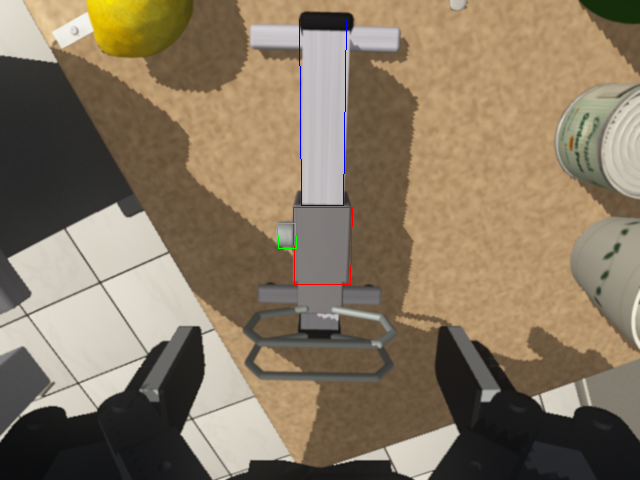

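The wrist overlay matches the sleeve (293–351, 206–285), the button (286,235) and the tube to within about 1 mm. Descending now.

Converted, 0.1385 m / 0.6 = 0.2308, 0.003 m / 0.6 = 0.005.

shift_gripper:
  deltas: [0.085, 0.005, 0, 0.0667, 0, 0.085, 0.005, 0, 0.1333, 0, 0.085, 0.005, 0, 0.1833, 0, 0.085, 0.005, 0, 0.2167, 0, 0.085, 0.005, 0, 0.2308, 0, 0.085, 0.005, 0, 0.2308, 0]
  squeeze: 20

```text
clock: 2.15
tcp_pos: [0.4381, -0.1865, 0.06]
tcp_rot: [[0.405, 0.914, 0.0], [0.914, -0.405, -0.0], [-0.0, 0.0, -1.0]]
force: [-0.8, 0.1, 0.6]
opening: 0.0852
gripper_force: 0.0
```

```bash
python3 off.py
```

```text
2.15 [ 0.43805673 -0.1864908   0.06004123] tool delta [-6.09988758e-04 -1.20195802e-04  4.12589498e-05]
turn needed -0.001173631352598279 [-0.78084443  0.13486986  0.57252619] [-6.57039424e-01  1.50897956e-01  2.01596624e+00 -4.15222768e-05
  9.74617662e-01 -2.40454121e-01]
```

shift_gripper:
  deltas: [0.03, 0, 0, 0, 0, 0.03, 0, 0, 0, 0, 0.03, 0, 0, 0, 0, 0.03, 0, 0, 0, 0, 0.03, 0, 0, 0, 0, 0.03, 0, 0, 0, 0, 0.03, 0, 0, 0, 0, 0.03, 0, 0, 0, 0]
  squeeze: 25

```text
clock: 3.15
tcp_pos: [0.4381, -0.1856, 0.0604]
tcp_rot: [[0.404, 0.915, -0.0], [0.915, -0.404, 0.0], [0.0, -0.001, -1.0]]
force: [-3.2, 0.9, 4.6]
opening: 0.0369
gripper_force: 29.3
```

```bash
python3 off.py
```

```text
3.15 [ 0.43813261 -0.1856076   0.0604263 ] tool delta [-0.00144856  0.0001666   0.00042612]
turn needed -0.00020832466168714645 [-3.22351115  0.86551714  4.60246426] [-6.55398416e-01  1.49935560e-01  2.01611102e+00 -8.25466981e-05
  9.76078421e-01 -2.39755478e-01]
```

The opening is 37 mm, so the button is fully pressed. Sliding 40 mm along tool x, which is rack +y.

Converted, 0.04 m / 0.6 = 0.0667, 0.032 m / 0.6 = 0.0533.

shift_gripper:
  deltas: [0.03, 0.0133, 0, 0, 0, 0.03, 0.0267, 0, 0, 0, 0.03, 0.04, 0, 0, 0, 0.03, 0.0533, 0, 0, 0, 0.03, 0.0667, 0, 0, 0, 0.03, 0.0667, 0, 0, 0, 0.03, 0.0667, 0, 0, 0]

```text
clock: 4.03
tcp_pos: [0.4552, -0.1489, 0.0604]
tcp_rot: [[0.403, 0.915, 0.002], [0.915, -0.403, -0.0], [0.0, 0.002, -1.0]]
force: [0.2, 0.8, 5.6]
opening: 0.0371
gripper_force: 30.8
```

```bash
python3 - <<'E'
from cell import ctrl, eyes, monitor, job
from h import *
p,d=eyes.capture("wrist"); cv2.imwrite("pics/w2.png",p[:,:,::-1])
E
python3 off.py
```

```text
4.075 [ 0.45516626 -0.14898438  0.06041626] tool delta [-0.04183117 -0.00065275  0.00039705]
turn needed 0.0002921564644154265 [-0.72745467 -0.32152879  6.38086681] [-5.69789222e-01  1.55922695e-01  2.00927712e+00  8.14785624e-04
  9.74887015e-01 -1.55149471e-01]
```

View pics/w2.png

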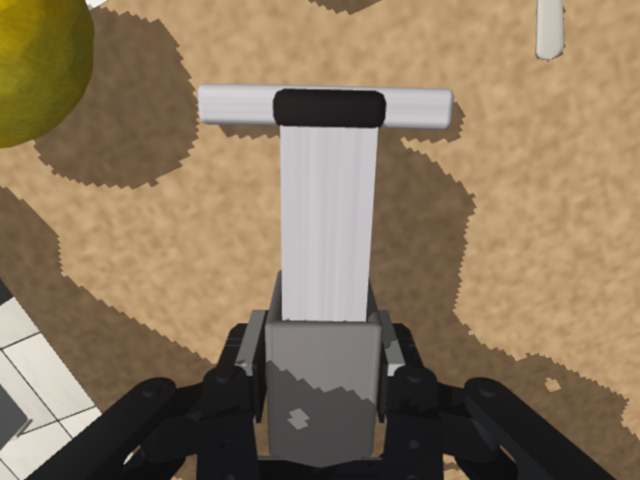

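The picture shows both fingers on the sleeve, with the sleeve's free edge at row 322 (columns 272–380) and the end cap starting at row 127. I'll check where the sleeve stands.

```bash
python3 - <<'E'
from cell import ctrl, eyes, monitor, job
from h import *
m=eyes.camera_model("wrist"); Y=np.array([np.cos(1.1554),np.sin(1.1554),0])
g=np.array([.437,-.191,0])
a=bp(m,[(325,322)],.077)[0];e=bp(m,[(329,127)],.072)[0]
print("edge minus g",(a-g)@Y,"cap start to edge",(e-a)@Y,"cap-g",(e-g)@Y)
E
```

```text
edge minus g 0.06887077495076933 cap start to edge 0.05543160463249215 cap-g 0.12430237958326149
```

The sleeve has moved 40–43 mm, within tolerance. Releasing, then rising.

shift_gripper:
  deltas: [0.085, 0, 0, 0, 0, 0.085, 0, 0, 0, 0, 0.085, 0, 0, 0, 0, 0.085, 0, 0, 0, 0, 0.085, 0, 0, 0, 0, 0.085, 0, 0, 0, 0]

```text
clock: 4.82
tcp_pos: [0.4544, -0.1491, 0.0599]
tcp_rot: [[0.403, 0.915, 0.0], [0.915, -0.403, -0.0], [-0.0, 0.0, -1.0]]
force: [0.3, 0.6, 0.5]
opening: 0.0854
gripper_force: 0.0
```

shift_gripper:
  deltas: [0.085, 0, 0, -0.0333, 0, 0.085, 0, 0, -0.0833, 0, 0.085, 0, 0, -0.15, 0, 0.085, 0, 0, -0.2333, 0, 0.085, 0, 0, -0.2333, 0, 0.085, 0, 0, -0.2333, 0]

```text
clock: 5.58
tcp_pos: [0.4541, -0.1489, 0.1993]
tcp_rot: [[0.403, 0.915, -0.0], [0.915, -0.403, 0.0], [0.0, -0.001, -1.0]]
force: [0.2, -0.1, -0.6]
opening: 0.085
gripper_force: 0.0
```

```bash
python3 - <<'E'
from cell import ctrl, eyes, monitor, job
from h import *
m=eyes.camera_model("wrist"); p,d=eyes.capture("wrist"); p=np.ascontiguousarray(p[:,:,::-1])
yw=np.radians(66.2); Y=np.array([np.cos(yw),np.sin(yw),0]);X=np.array([np.sin(yw),-np.cos(yw),0]);g=np.array([.437,-.191,0])+.04*Y
def dr(pts,c):
    u=cv2.projectPoints(np.array([g+X*a+Y*b+[0,0,z] for a,b,z in pts]),cv2.Rodrigues(m["R"])[0],m["t"],m["mtx"],m["dist_coeffs"])[0]
    cv2.polylines(p,[np.round(u).astype(int)],True,c,1)
dr([(-.018,-.026,.077),(.018,-.026,.077),(.018,.026,.077),(-.018,.026,.077)],(0,0,255))
dr([(-.03,-.009,.055),(-.03,.009,.055),(-.018,.009,.055),(-.018,-.009,.055)],(0,255,0))
cv2.imwrite("pics/w3.png",p)
E
```

```text
(no output)
```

View pics/w3.png

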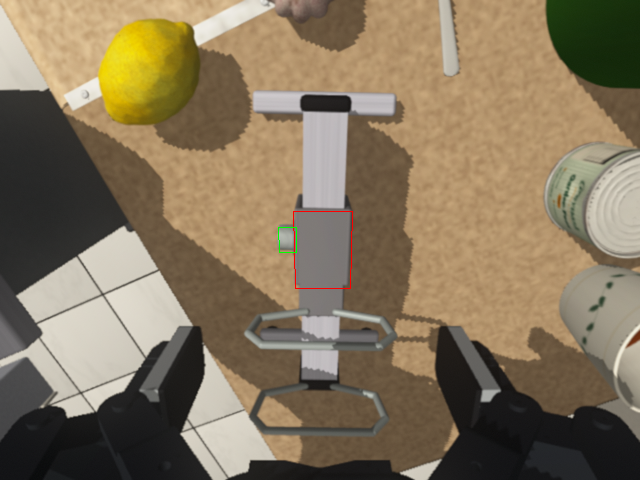

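The sleeve matches its predicted 0.040 m outline (295–351, 210–288). The button is fully out at (287,239), the same extent as before, and the gripper is clear. Handing in.

```bash
python3 -c "
from cell import ctrl, eyes, monitor, job
print(job.job_done())"
```

```text
the job is handed in; nothing more can be done
None
```

I handed the job in: the last wrist picture showed the lid rack's sleeve in the next hole (about 0.040 m) with its button popped out and the gripper clear, and the arm never went near the other rack, but the hand-in gave no verdict.

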